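# Snap the blue port plug into a finds box and tug-test it

## Robot

A 7-joint arm with a two-finger parallel gripper is mounted at the origin on the work surface. World frame = base frame: x ahead of the robot, y to its left, z up, the work surface at z = 0. Lengths are in m, angles in rad, forces in N, time in s.
With the tool pointing down it reaches from about 0.425 to 0.925 m from the base axis. Payload 6.8 kg.
Tool frame: the origin (TCP) lies midway between the tips of the shut fingers; the grasp point (between the pads) lies 19 mm behind it; z points along the fingers, y is the line along which they close (so a half turn about z gives the same grasp; the last joint's range is limited). The gripper opens to 88 mm and grips with 3 to 60 N. Pads are 20 mm wide; open, the fingers measure 115 mm over their backs; the gripper's body (75 mm by 178 mm) begins 61 mm behind the grasp point.
Start: joints at [1.027, 0.477, 0.022, 1.555, -0.011, 1.109, -0.083], TCP at [0.285, -0.612, 0.223] pointing down, gripper open.
Joint ranges: [-2.96, 2.96], [-0.34, 2.1], [-1.41, 1.46], [0.24, 2.44], [-1.37, 4.51], [0.17, 1.92], [-2.96, 2.96]. Speed limits (rad/s): [2.39, 2.39, 3.14, 3.14, 3.14, 3.14, 3.14].

## Interface

Orientations are given as a 3x3 rotation matrix whose columns are the frame's x, y, z axes.
In Python, from station import ctrl gives the robot as it stands.
- The arm moves only by the tool drive_tool, never from a script. Its argument "deltas" is one flat list of numbers, 7 for each row, row after row: the finger opening in mm, from 0 to 87.8, then the shift along the world's x, y, z in mm, then the turn, a rotation vector about the world's x, y, z in degrees. In form: [jaw, tx, ty, tz, wx, wy, wz, jaw, tx, ty, tz, wx, wy, wz, ...]. A call has 1 to 20 rows; each row shifts and turns the commanded pose from where the row before left it; what a row does not reach is not made up. A row lasts 1/8 s, in which the tool goes at most 62.5 mm and 10.7 degrees, less where a joint would pass 70% of its speed; a pose out of reach is approached as far as the arm can. A call with a gripper value outside its range is refused whole. The fingers move at their own pace and stop on an object; "grip_force" is the grip in N (left out, the last holds). Time passes only in rows, so rows that do not move let the fingers close. It gives the time, the measured TCP pose, the force, the opening and the grip force at its end, in the units of the state.
- ctrl.get_obs(): the state, without advancing time (a new reading comes with each control period).
- ctrl.capture(name): name is "scene" or "top" or "wrist"; returns a dict with "color" (420x560x3 uint8, red, green, blue), "z_map" (420x560 float32, m along the optical axis (not along the pixel's ray), 0 where there is no reading), "vertical_fov" (degrees; the focal length in pixels is half the picture's height over the tangent of half this angle, whatever the lens; pixels are square), "cx", "cy" (the principal point, pixels), "world_to_cam" (4x4, takes a point from world to camera coordinates); the wrist camera has in their place "tool_from_camera" (4x4, takes a point from camera to tool coordinates, whose origin is the TCP and whose axes are the flange's). Camera axes: x right, y up, looking along -z (the intrinsics and any distortion apply to the point x, -y, -z); pixel columns grow to the right and rows downward; lengths in m; the calibration is good to about 2 mm. A picture is of the moment at which its call begins: read the wrist's pose just before it.
- ctrl.close_job(): hands the job in; it is judged then, once.
Trained networks look in a picture, given as the dict that the camera call returned (one of the last four; its "shot" number tells which), for a name from the list of things; names that differ only in an ending like _2 or _b are one class to them, and where a whole thing is asked for, a point or a joint stands for the part that bears it (a point fixed in the world has none). Each returns a list of dicts, best first, with "conf" (0 to 1); they miss things now and then, are a little off and sometimes report something else, mostly with a low value. They report only what shows in the picture. A call takes as long as a camera call. They do not tell look-alikes from the thing itself.
- ctrl.cut_out(picture, thing): "region" (420x560 bool, what is visible of it) and "at" ([column, row] in pixels, amid what is visible of it).
The state is a dict: "t": time; "joints": joint angles; "joint_velocities": joint speeds; "joint_efforts": joint torques, N m; "eef_pos": TCP position; "tcp_rot": TCP orientation; "force": force on the tool from outside, world axes, zero at the start; "ft_torque": the same for the moment, N m; "finger_gap": opening from 0.0 (shut) to 1.0 (fully open); "finger_force": force on a finger pad.
Only numpy, scipy, OpenCV 4.12 (cv2) and the standard library are available. Lean on these libraries where they do the work, as an engineer would, in place of code of your own. Each camera call takes 0.05 s, during which the arm holds its last target. There are 200 camera calls.

## Task

Take the blue plug from the wooden rack and press it into the black port on the storage box's lid until it snaps fully home. Then, to be sure it is caught, pull it straight up with about 10 newtons and keep that pull for a second; push and pull no harder than the lid can bear. Finally let go, leaving the plug home, and leave the two spare plugs and the other things where they are.

Things in the scene. Friction and masses are not known exactly. Their poses are not given: they have to be found in the camera images.
- plug_grip (a point): Point to grip on the loose blue plug, on its axis, z up along the axis: 28 mm above the knob's underside, 16 mm below its top, 60 mm above the stem's tip. Knob: round, 28 mm diameter, 44 mm tall. The plug (about 40 g) stands upright in the wooden rack, knob up, the knob's underside on the rack's top face.
- port (a point): Centre of the port's mouth: top face of the black ring on the box's lid, z up. Ring 40 mm outside, bore 21.4 mm, top 148 to 154 mm above the table, 8 to 14 mm above the lid. Three spring pawls under it let the stem by at about 5 to 15 N and snap into its groove; the knob's underside then rests on the ring (plug_grip 28 mm above this point).
- lid_panel (a joint): Bow of the lid's middle with the port, m: 0 at rest, positive pulled up, negative pushed down; springy, about 8 N per mm. It cracks at 20 N of pull (2.5 mm up) or 34 N of push (4.25 mm down). This reading is too coarse to judge the force: feel it at the hand.
- rack: Dark wooden rack for plugs, 75 (its x) x 200 (its y) x 38 mm high, origin at the centre of its underside; fixed. Three 25 mm holes in a row along its y axis at -60, 0 and 60 mm, one plug in each, in any order.
- spare_white_grip (a point): The same point on a white spare plug of the same shape, in the rack; stays there.
- spare_orange_grip (a point): The same point on an orange spare plug of the same shape, in the rack; stays there.
- tub: Bystander: clear jar with a blue lid, 70 mm wide, 60 mm tall, origin at the centre of its underside.
- stone: Bystander: pale stone, 84 mm wide, 56 mm tall, origin at the centre of its underside.
- brush: Bystander: brush lying flat on the table between robot and rack.
- carton: Bystander: small cardboard box 80 x 60 x 40 mm, origin at the centre of its underside.
- scoop: Bystander: spoon-shaped scoop lying flat on the table.
- plug: The whole blue plug, 76 mm tall; origin at the stem's tip, z up. Stem below the knob: 20 mm diameter, 32 mm long, tip tapered to 10 mm over its last 7 mm, with a groove. Once caught it has a free lift of 2 to 8 mm, which differs from box to box and cannot be seen, and then holds against any pull allowed here; not pressed home, it comes out at a light tug.
- box: Translucent storage box with a white lid and blue clip handles at its ends, 240 (its x) x 350 (its y) x 140 mm tall, origin at the centre of its underside; it does not shift.
Things that resemble listed ones, but are neither listed nor needed, are in the scene too. Of the things shaped like the plug, the blue one is meant.

How it is judged:
By the outcome, as a careful person would: the job done as asked, in the order asked, and still so for the second after the job is handed in, with the robot touching nothing.
It also fails if it takes over 61 s, if anything falls off the work surface, if the arm or the gripper's body presses on something with over 40 N, if the wrist force passes 120 N, or if a joint passes its speed limit or range.

## Working session

There is one attempt and no reset: what is moved stays moved. The work goes in short steps, Python scripts to look and compute and a tool call to move; the robot and the scene stay as the last step left them, time stands still between calls to the robot, and variables do not carry over. Pictures are saved under pics/ and viewed, at most 10 in all, crops included, and the job is handed in when it is done.

Besides the shell and the picture viewer there is one more tool, called after ">>>" as a command line: name --argument value ..., lists and objects as JSON in quotes. drive_tool: Moves the arm, as the interface text tells. Its arguments: {"type":"object","properties":{"deltas":{"type":"array","items":{"type":"number"}},"grip_force":{"type":"number"}},"required":["deltas"]}

```bash
mkdir -p pics; ls
cat > h.py <<'E'
import numpy as np, cv2
from station import ctrl
def world(p, o=None):
    z=p["z_map"]; f=210/np.tan(np.radians(p["vertical_fov"]/2))
    v,u=np.mgrid[0:420,0:560]
    c=np.stack([(u-p["cx"])/f*z,-(v-p["cy"])/f*z,-z,np.ones_like(z)],-1)
    if "world_to_cam" in p: T=np.linalg.inv(p["world_to_cam"])
    else:
        T=np.eye(4);T[:3,:3]=np.array(o["tcp_rot"]).reshape(3,3);T[:3,3]=o["eef_pos"];T=T@p["tool_from_camera"]
    W=(c@T.T)[...,:3]; W[z==0]=np.nan
    return W
def save(p,n): cv2.imwrite("pics/"+n,p["color"][...,::-1])
E
python3 - <<'E'
from h import *
o=ctrl.get_obs(); print({k:np.round(v,3).tolist() for k,v in o.items()})
ims=[]
for n in("scene","top"):
    p=ctrl.capture(n); W=world(p); ims.append(p["color"]); print(n,[k for k in p], p["vertical_fov"])
    if "distortion" in p: print(p["distortion"])
    for t in("plug_grip","port","rack","spare_white_grip","spare_orange_grip","box","tub","carton","stone"):
        for r in ctrl.cut_out(p,t)[:3]:
            m=r["region"]; print(t,round(r["conf"],2),np.round(r["at"]),m.sum(),np.round(np.nanmedian(W[m],0),3),np.round(np.nanpercentile(W[m],98,axis=0),3))
cv2.imwrite("pics/a.png",ims[0][...,::-1]);cv2.imwrite("pics/b.png",ims[1][...,::-1])
E
```

```text
pics
{'t': 0.0, 'joints': [1.027, 0.478, 0.022, 1.556, -0.011, 1.109, -0.083], 'joint_velocities': [-0.0, -0.0, -0.001, 0.0, -0.002, 0.001, 0.0], 'joint_efforts': [-0.001, -58.285, 1.534, -27.261, -0.054, 0.017, 0.0], 'eef_pos': [0.285, -0.611, 0.222], 'tcp_rot': [[0.907, 0.422, -0.001], [0.422, -0.907, 0.002], [-0.0, -0.002, -1.0]], 'force': [-0.16, -0.482, -0.18], 'ft_torque': [-0.067, -0.01, 0.015], 'finger_force': 0.0, 'finger_gap': 0.997}
scene ['color', 'z_map', 'vertical_fov', 'cx', 'cy', 'world_to_cam', 'shot'] 57.35336659821335
plug_grip 0.8 [366. 287.] 214 [0.56  0.316 0.07 ] [0.565 0.326 0.084]
plug_grip 0.62 [354. 255.] 204 [0.464 0.238 0.058] [0.47  0.248 0.078]
port 0.65 [185. 194.] 95 [ 0.65  -0.208  0.152] [ 0.669 -0.188  0.155]
rack 0.7 [364. 300.] 2370 [0.576 0.33  0.037] [0.598 0.413 0.043]
rack 0.32 [387. 298.] 245 [0.566 0.374 0.071] [0.572 0.386 0.084]
spare_white_grip 0.64 [386. 298.] 250 [0.567 0.374 0.07 ] [0.573 0.386 0.084]
spare_orange_grip 0.44 [344. 272.] 206 [0.553 0.256 0.07 ] [0.558 0.267 0.084]
box 0.84 [179. 215.] 11008 [ 0.691 -0.17   0.139] [ 0.78
[... 478 characters left out ...]
98.] 114 [0.548 0.31  0.082] [0.562 0.325 0.087]
port 0.63 [368. 157.] 168 [ 0.647 -0.208  0.153] [ 0.684 -0.188  0.159]
rack 0.71 [172. 204.] 1784 [0.545 0.308 0.039] [0.592 0.41  0.044]
spare_white_grip 0.57 [142. 195.] 155 [0.557 0.369 0.08 ] [0.578 0.399 0.087]
spare_orange_grip 0.17 [369. 156.] 3012 [ 0.648 -0.208  0.141] [ 0.718 -0.14   0.154]
box 0.9 [379. 160.] 14639 [ 0.636 -0.243  0.141] [ 0.768 -0.069  0.146]
tub 0.64 [163. 150.] 597 [0.688 0.329 0.059] [0.721 0.361 0.065]
carton 0.7 [391. 300.] 886 [ 0.283 -0.281  0.04 ] [ 0.326 -0.244  0.045]
stone 0.62 [214. 130.] 636 [0.749 0.189 0.047] [0.788 0.225 0.059]
stone 0.5 [366. 157.] 160 [ 0.649 -0.208  0.153] [ 0.685 -0.188  0.159]
```

View pics/a.png

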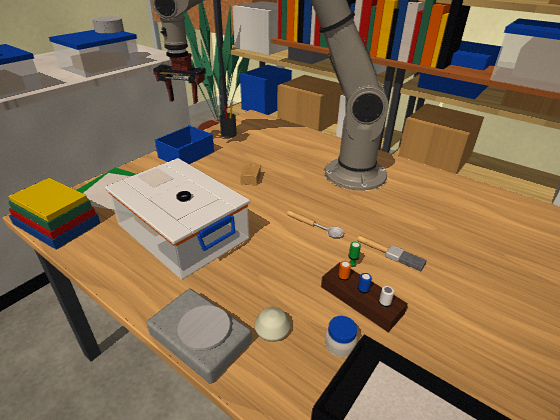

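Run:
```python
import cv2
a=cv2.imread("pics/a.png");b=cv2.imread("pics/b.png")
c=cv2.resize(a[225:335,300:440],None,fx=4,fy=4,interpolation=2)
cv2.imwrite("pics/c.png",c)
```

```text
(no output)
```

View pics/c.png

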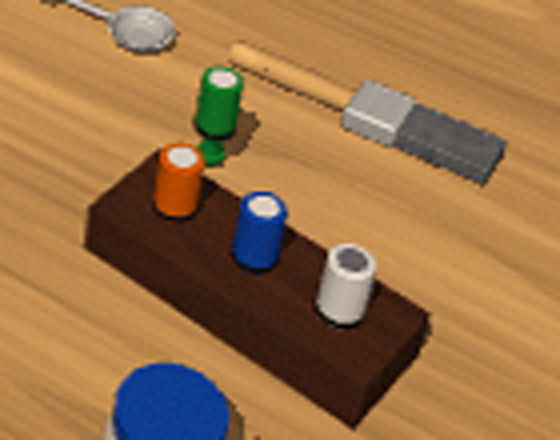

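View pics/b.png

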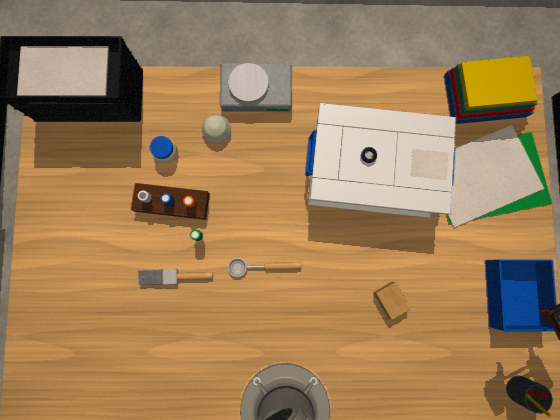

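Blue candidates: scene (366,285) / top (167,198) is the blue knob in the rack's middle hole. The standing plug at scene (354,252) / top (196,236) is green and outside the rack. The tub (342,335) only has a blue lid. The enlarged crop confirms the rack's middle plug is the blue one meant. The port is the black ring at scene (184,196) / top (369,156). I'll fly past the port for a closer look on the way.

>>> drive_tool --deltas '[87,32,40,18,0,0,5.8,87,32,40,18,0,0,5.8,87,32,40,18,0,0,5.8,87,32,40,18,0,0,5.8,87,32,40,18,0,0,5.8,87,32,40,18,0,0,5.8,87,32,40,18,0,0,5.8,87,32,40,18,0,0,5.8,87,32,40,18,0,0,5.8,87,32,40,18,0,0,5.8,87,0,0,0,0,0,0,87,0,0,0,0,0,0]'

```text
t: 2.5
eef_pos: [0.6045, -0.2127, 0.4023]
tcp_rot: [[0.124, 0.992, -0.001], [0.992, -0.124, -0.001], [-0.001, -0.001, -1.0]]
force: [-0.3, -1.1, 0.2]
finger_gap: 0.99
finger_force: 0.0
```

```bash
cat >> h.py <<'E'
def look(names,png=None):
    o=ctrl.get_obs(); p=ctrl.capture("wrist"); W=world(p,o)
    print("t",o["t"],"tcp",np.round(o["eef_pos"],4),"F",np.round(o["force"],2),"j",np.round(o["joints"],2)); print(np.round(o["tcp_rot"],3).tolist())
    print(np.round(p["tool_from_camera"],3).tolist())
    if png: save(p,png)
    R={}
    for t in names:
        for r in ctrl.cut_out(p,t)[:2]:
            m=r["region"]; Q=W[m]; Q=Q[~np.isnan(Q[:,0])]
            if len(Q)<5: print(t,r["conf"],r["at"],"few");continue
            z=np.percentile(Q[:,2],90); T=Q[abs(Q[:,2]-z)<.004]
            c,rad=cv2.minEnclosingCircle((T[:,:2]*1000).astype(np.float32))
            print(t,round(r["conf"],2),np.round(r["at"]),m.sum(),"top z %.4f"%np.median(T[:,2]),"mean",np.round(T.mean(0),4),"circ",np.round(c,1),round(rad,1))
    return o,p,W
E
python3 - <<'E'
from h import *
look(["port","box"],"d.png")
E
```

```text
t 2.5 tcp [ 0.6045 -0.2127  0.4023] F [-0.34 -1.06  0.17] j [ 0.49  0.34 -0.34  1.37  0.11  1.45  0.02]
[[0.124, 0.992, -0.001], [0.992, -0.124, -0.001], [-0.001, -0.001, -1.0]]
[[0.001, 0.969, 0.247, 0.068], [1.0, -0.001, -0.0, 0.001], [-0.0, 0.247, -0.969, -0.162], [0.0, 0.0, 0.0, 1.0]]
port 0.58 [330. 175.] 662 top z 0.1531 mean [ 0.6491 -0.2063  0.153 ] circ [ 649.1 -206.2] 19.6
box 0.91 [318. 163.] 56079 top z 0.1400 mean [ 0.6447 -0.2098  0.14  ] circ [ 647.3 -229.3] 199.5
```

View pics/d.png

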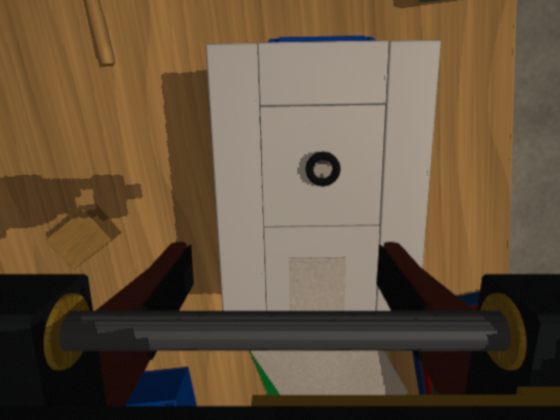

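The wrist view shows the port's black ring at about (322,168). The network's "at" (330,175) is a bit off, so I'll measure the dark ring directly.

```bash
cat >> h.py <<'E'
def blob(p,W,mask,seed):
    n,l,s,c=cv2.connectedComponentsWithStats(mask.astype(np.uint8))
    i=min(range(1,n),key=lambda i:np.hypot(*(c[i]-seed)) if s[i,4]>60 else 1e9)
    m=l==i; pts=np.argwhere(m)[:,::-1].astype(np.float32); cc,_=cv2.findContours(m.astype(np.uint8),0,1)
    e=cv2.fitEllipse(max(cc,key=len)); return m,e
def pix2w(p,o,uv,z):
    f=210/np.tan(np.radians(p["vertical_fov"]/2))
    T=np.eye(4);T[:3,:3]=o["tcp_rot"];T[:3,3]=o["eef_pos"];T=T@p["tool_from_camera"]
    d=T[:3,:3]@[(uv[0]-p["cx"])/f,-(uv[1]-p["cy"])/f,-1]; return T[:3,3]+d*(z-T[2,3])/d[2]
E
python3 - <<'E'
from h import *
o=ctrl.get_obs(); p=ctrl.capture("wrist"); W=world(p,o)
m,e=blob(p,W,p["color"].max(2)<60,(322,168)); print(e,m.sum(),p["cx"],p["cy"],p["vertical_fov"])
print("by pixel",pix2w(p,o,e[0],.153))
h=(W[...,2]>.147)&(W[...,2]<.158); m2,e2=blob(p,W,h,(322,168)); print(e2,m2.sum(),"depth",np.nanmean(W[m2],0),np.nanmedian(W[m2],0))
Q=W[m2]; print(cv2.minEnclosingCircle((Q[:,:2]*1000).astype(np.float32)), pix2w(p,o,e2[0],.153), np.nanmedian(W[m],0))
E
```

```text
((322.6376647949219, 167.4352569580078), (33.05186080932617, 33.72664260864258), 90.94554901123047) 676 284.5910605225113 210.88483646119622 59.32649225679425
by pixel [ 0.64860932 -0.20632386  0.153     ]
((323.00360107421875, 167.169189453125), (34.274600982666016, 34.7371826171875), 36.462039947509766) 718 depth [ 0.64903231 -0.2061338   0.15288696] [ 0.64909812 -0.20596573  0.15302316]
((649.2800903320312, -206.63497924804688), 19.972461700439453) [ 0.64904469 -0.20607827  0.153     ] [ 0.64912596 -0.20690727  0.15306515]
```

>>> drive_tool --deltas '[87,-12,50,-12,0,0,0,87,-12,50,-12,0,0,0,87,-12,50,-12,0,0,0,87,-12,50,-12,0,0,0,87,-12,50,-12,0,0,0,87,-12,50,-12,0,0,0,87,-12,50,-12,0,0,0,87,-12,50,-12,0,0,0,87,-4,40,-12,0,0,0,87,0,0,-12,0,0,0,87,0,0,0,0,0,0,87,0,0,0,0,0,0]'

```text
t: 4.2
eef_pos: [0.5058, 0.2262, 0.2829]
tcp_rot: [[0.126, 0.992, 0.0], [0.992, -0.126, -0.001], [-0.001, 0.001, -1.0]]
force: [-0.0, -0.1, 0.1]
finger_gap: 0.987
finger_force: 0.0
```

Run:
```python
from h import *
o,p,W=look(["plug_grip","spare_white_grip","spare_orange_grip","rack"],"e.png")
hsv=cv2.cvtColor(p["color"],cv2.COLOR_RGB2HSV)
b=(hsv[...,0]>100)&(hsv[...,0]<130)&(hsv[...,1]>120)
n,l,s,c=cv2.connectedComponentsWithStats(b.astype(np.uint8))
for i in range(1,n):
    if s[i,4]>80: print(s[i],c[i],np.nanmedian(W[l==i],0))
```

```text
t 4.2 tcp [0.5058 0.2262 0.2829] F [-0.05 -0.11  0.11] j [-0.04  0.28 -0.59  1.74  0.17  1.17 -0.81]
[[0.126, 0.992, 0.0], [0.992, -0.126, -0.001], [-0.001, 0.001, -1.0]]
[[0.001, 0.969, 0.247, 0.068], [1.0, -0.001, -0.0, 0.001], [-0.0, 0.247, -0.969, -0.162], [0.0, 0.0, 0.0, 1.0]]
plug_grip 0.67 [235. 179.] 746 top z 0.0762 mean [0.4556 0.2363 0.0762] circ [455.2 235.8] 13.8
plug_grip 0.64 [316.  90.] 758 top z 0.0823 mean [0.5499 0.3136 0.0823] circ [550.2 313.7] 13.8
spare_white_grip 0.57 [321.  21.] 1063 top z 0.0824 mean [0.5569 0.373  0.0824] circ [556.7 373.5] 13.9
spare_orange_grip 0.64 [316. 154.] 690 top z 0.0823 mean [0.5432 0.2548 0.0823] circ [543.3 254.7] 13.6
rack 0.9 [304.  89.] 10782 top z 0.0381 mean [0.5494 0.3113 0.0381] circ [548.6 308.6] 99.9
[ 426   15   67   67 3468] [459.33304498  48.46568627] [0.69170047 0.33582675 0.06012598]
[303  75  31  32 397] [316.4836272   91.31738035] [0.54671971 0.31213314 0.08184472]
```

View pics/e.png

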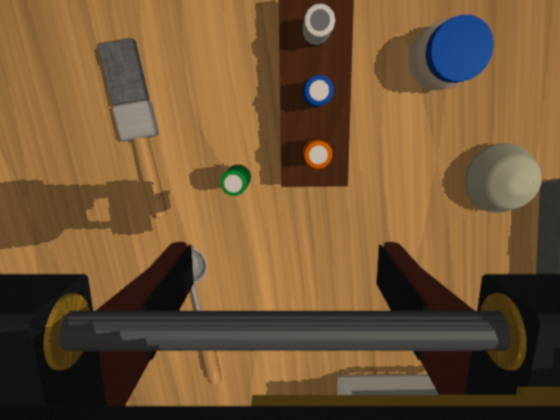

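The wrist view shows the blue plug at (316,90) between white (320,20) and orange (317,154), with green outside the rack at (235,180). The blue plug's axis is at (550, 314) mm with its top at z 82. The port is at (649, -206, 153) mm.

>>> drive_tool --deltas '[60,11,22,-36,0,0,0,60,11,22,-36,0,0,0,60,11,22,-36,0,0,0,60,11,21.4,-36,0,0,0,60,0,0,-22,0,0,0,60,0,0,-22,0,0,0,60,0,0,-20,0,0,0,60,0,0,-18,0,0,0,60,0,0,-10,0,0,0,60,0,0,0,0,0,0,60,0,0,0,0,0,0]' --grip_force 30

```text
t: 5.82
eef_pos: [0.5494, 0.3159, 0.0473]
tcp_rot: [[0.122, 0.992, 0.001], [0.992, -0.122, 0.001], [0.001, 0.001, -1.0]]
force: [0.8, -0.5, 0.2]
finger_gap: 0.685
finger_force: 0.0
```

>>> drive_tool --deltas '[60,0.5,-2.3,0,0,0,0,60,0,0,0,0,0,0,10,0,0,0,0,0,0,10,0,0,0,0,0,0,10,0,0,0,0,0,0,10,0,0,0,0,0,0,10,0,0,0,0,0,0,10,0,0,0,0,0,0]' --grip_force 35

```text
t: 6.82
eef_pos: [0.5494, 0.3132, 0.0467]
tcp_rot: [[0.122, 0.992, -0.0], [0.992, -0.122, 0.0], [0.0, -0.0, -1.0]]
force: [0.2, 0.0, -0.2]
finger_gap: 0.316
finger_force: 35.0
```

>>> drive_tool --deltas '[10,0,0,10,0,0,0,10,0,0,20,0,0,0,10,0,0,30,0,0,0,10,0,0,40,0,0,0,10,0,0,40,0,0,0,10,0,0,40,0,0,0,10,0,0,30,0,0,0,10,0,0,0,0,0,0]'

```text
t: 7.82
eef_pos: [0.5505, 0.3144, 0.2608]
tcp_rot: [[0.122, 0.992, 0.006], [0.992, -0.122, 0.003], [0.004, 0.005, -1.0]]
force: [0.0, 0.2, -0.3]
finger_gap: 0.312
finger_force: 35.0
```

Run:
```python
from h import *
o,p,W=look(["plug_grip","spare_white_grip","spare_orange_grip"],"f.png"); print(o["finger_gap"])
q=ctrl.capture("scene"); c=q["color"]; cv2.imwrite("pics/g.png",np.hstack([p["color"][:,:400], c[150:350,250:450].repeat(2,0).repeat(2,1)[:420] if False else cv2.copyMakeBorder(cv2.resize(c[150:350,270:470],(400,400)),0,20,0,0,0)])[...,::-1])
```

```text
t 7.825 tcp [0.5505 0.3144 0.2608] F [ 0.    0.21 -0.26] j [-0.19  0.44 -0.59  1.59  0.26  1.19 -0.95]
[[0.122, 0.992, 0.006], [0.992, -0.122, 0.003], [0.004, 0.005, -1.0]]
[[0.001, 0.969, 0.247, 0.068], [1.0, -0.001, -0.0, 0.001], [-0.0, 0.247, -0.969, -0.162], [0.0, 0.0, 0.0, 1.0]]
plug_grip 0.88 [204. 264.] 646 top z 0.0759 mean [0.4576 0.2444 0.0756] circ [456.9 240.5] 11.9
plug_grip 0.69 [281. 273.] 4756 top z 0.2964 mean [0.552  0.3194 0.2963] circ [551.5 315.6] 13.7
0.31219141980952675
```

View pics/g.png

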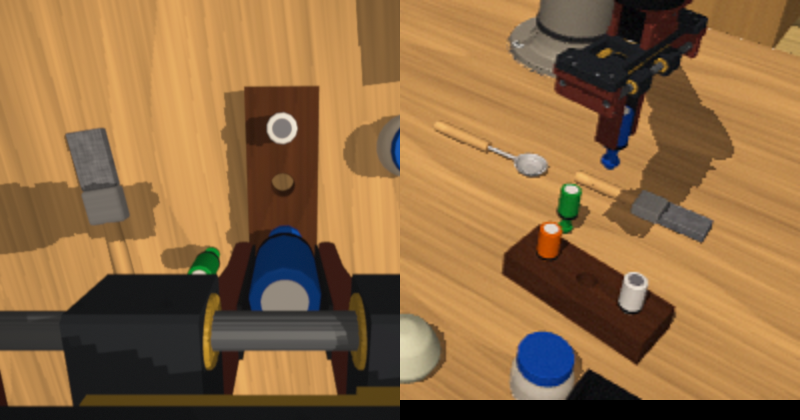

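The gripper holds the blue plug upright with its middle hole empty, and the spares are untouched. The plug sits centred in the pads. Next, over to the port.

>>> drive_tool --deltas '[10,4,-20,0,0,0,0,10,8,-40,0,0,0,0,10,9,-50,0,0,0,0,10,9,-50,0,0,0,0,10,9,-50,0,0,0,0,10,9,-50,0,0,0,0,10,9,-50,0,0,0,0,10,9,-50,0,0,0,0,10,9,-50,0,0,0,0,10,9,-50,0,0,0,0,10,9,-40,0,0,0,0,10,5,-21,0,0,0,0,10,0,0,-10,0,0,0,10,0,0,-10,0,0,0,10,0,0,0,0,0,0,10,0,0,0,0,0,0]'

```text
t: 10.07
eef_pos: [0.6476, -0.2064, 0.2368]
tcp_rot: [[0.12, 0.993, 0.0], [0.993, -0.12, 0.0], [0.0, 0.0, -1.0]]
force: [0.0, 0.9, -0.2]
finger_gap: 0.313
finger_force: 35.0
```

>>> drive_tool --deltas '[10,1.2,-0.4,-12,0,0,0,10,0,0,-14,0,0,0,10,0,0,-10,0,0,0,10,0,0,-5,0,0,0,10,0,0,-3,0,0,0,10,0,0,-3,0,0,0,10,0,0,0,0,0,0]'

```text
t: 10.95
eef_pos: [0.6487, -0.2082, 0.1897]
tcp_rot: [[0.122, 0.992, 0.0], [0.992, -0.122, -0.0], [-0.0, 0.0, -1.0]]
force: [-0.2, -0.7, -0.0]
finger_gap: 0.308
finger_force: 35.0
```

Run:
```python
from h import *
o=ctrl.get_obs(); p=ctrl.capture("wrist"); q=ctrl.capture("scene")
print(np.round(o["eef_pos"],4),np.round(o["force"],2),np.round(o["ft_torque"],2))
a=cv2.resize(p["color"][130:350,180:380],(400,440)); b=cv2.resize(q["color"][120:230,135:235],(400,440))
cv2.imwrite("pics/i.png",np.hstack([a,b])[...,::-1])
```

```text
[ 0.6487 -0.2082  0.1897] [-0.21 -0.69 -0.02] [-0.01 -0.08  0.  ]
```

View pics/i.png

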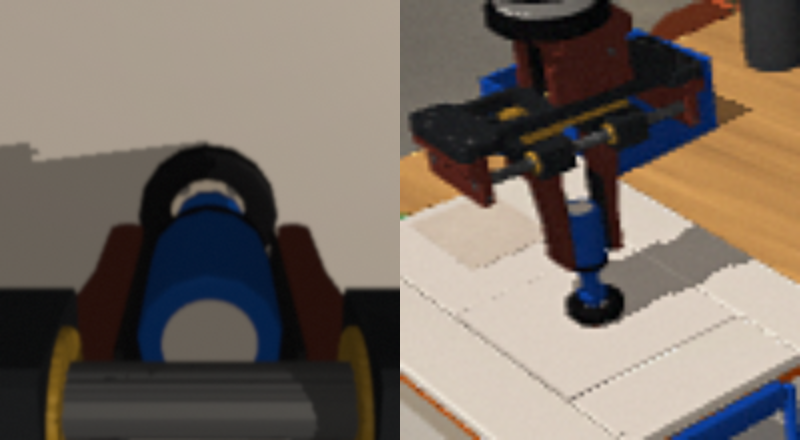

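The tip is entering the ring, well centred. Nudging y by about 1 mm and going on down slowly.

>>> drive_tool --deltas '[10,0,1.2,0,0,0,0,10,0,0,-2,0,0,0,10,0,0,-2,0,0,0,10,0,0,-1,0,0,0,10,0,0,0,0,0,0]'

```text
t: 11.68
eef_pos: [0.6486, -0.207, 0.1845]
tcp_rot: [[0.122, 0.992, -0.0], [0.992, -0.122, 0.0], [0.0, -0.0, -1.0]]
force: [-0.3, -0.8, -0.6]
finger_gap: 0.317
finger_force: 35.0
```

>>> drive_tool --deltas '[10,0,0,-2,0,0,0,10,0,0,-2,0,0,0,10,0,0,-2,0,0,0,10,0,0,0,0,0,0]'

```text
t: 12.18
eef_pos: [0.6485, -0.207, 0.1784]
tcp_rot: [[0.122, 0.992, -0.0], [0.992, -0.122, 0.0], [0.0, -0.0, -1.0]]
force: [0.5, 0.3, 0.1]
finger_gap: 0.314
finger_force: 35.0
```

>>> drive_tool --deltas '[10,0,0,-2,0,0,0,10,0,0,-2,0,0,0,10,0,0,-2,0,0,0,10,0,0,0,0,0,0]'

```text
t: 12.68
eef_pos: [0.649, -0.2072, 0.173]
tcp_rot: [[0.123, 0.992, 0.001], [0.992, -0.123, -0.0], [-0.0, 0.001, -1.0]]
force: [0.1, -0.1, 1.4]
finger_gap: 0.311
finger_force: 35.0
```

>>> drive_tool --deltas '[10,0,0,-1.5,0,0,0,10,0,0,-1.5,0,0,0,10,0,0,0,0,0,0]'

```text
t: 13.05
eef_pos: [0.6484, -0.2071, 0.1691]
tcp_rot: [[0.122, 0.992, -0.001], [0.992, -0.122, 0.0], [-0.0, -0.001, -1.0]]
force: [0.7, -0.5, -0.8]
finger_gap: 0.31
finger_force: 35.0
```

>>> drive_tool --deltas '[10,0,0,-1,0,0,0,10,0,0,-1,0,0,0,10,0,0,0,0,0,0]'

```text
t: 13.42
eef_pos: [0.6484, -0.207, 0.1673]
tcp_rot: [[0.122, 0.992, -0.001], [0.992, -0.122, 0.0], [0.0, -0.001, -1.0]]
force: [0.3, -0.1, -0.4]
finger_gap: 0.314
finger_force: 35.0
```

>>> drive_tool --deltas '[10,0,0,-1,0,0,0,10,0,0,-1,0,0,0,10,0,0,0,0,0,0]'

```text
t: 13.8
eef_pos: [0.6481, -0.2068, 0.165]
tcp_rot: [[0.122, 0.992, -0.001], [0.992, -0.122, 0.0], [0.0, -0.001, -1.0]]
force: [-0.7, -0.8, -2.6]
finger_gap: 0.313
finger_force: 35.0
```

>>> drive_tool --deltas '[10,0,0,-1,0,0,0,10,0,0,0,0,0,0,10,0,0,0,0,0,0]'

```text
t: 14.18
eef_pos: [0.6487, -0.207, 0.1648]
tcp_rot: [[0.122, 0.992, 0.0], [0.992, -0.122, 0.0], [0.0, 0.0, -1.0]]
force: [0.1, -0.0, -1.1]
finger_gap: 0.314
finger_force: 35.0
```

>>> drive_tool --deltas '[10,0,0,-1,0,0,0,10,0,0,0,0,0,0,10,0,0,0,0,0,0]'

```text
t: 14.55
eef_pos: [0.6487, -0.2071, 0.1637]
tcp_rot: [[0.122, 0.992, 0.0], [0.992, -0.122, -0.0], [-0.0, 0.0, -1.0]]
force: [-0.2, -0.1, -0.9]
finger_gap: 0.314
finger_force: 35.0
```

>>> drive_tool --deltas '[10,0,0,-1,0,0,0,10,0,0,0,0,0,0,10,0,0,0,0,0,0]'

```text
t: 14.92
eef_pos: [0.6487, -0.207, 0.1626]
tcp_rot: [[0.122, 0.992, 0.0], [0.992, -0.122, 0.0], [0.0, 0.0, -1.0]]
force: [0.7, -0.6, -0.2]
finger_gap: 0.314
finger_force: 35.0
```

>>> drive_tool --deltas '[10,0,0,-1,0,0,0,10,0,0,0,0,0,0,10,0,0,0,0,0,0]'

```text
t: 15.3
eef_pos: [0.6487, -0.207, 0.1617]
tcp_rot: [[0.122, 0.992, 0.0], [0.992, -0.122, -0.0], [-0.0, 0.0, -1.0]]
force: [0.2, 1.3, -0.7]
finger_gap: 0.312
finger_force: 35.0
```

>>> drive_tool --deltas '[10,0,0,-1,0,0,0,10,0,0,0,0,0,0,10,0,0,0,0,0,0]'

```text
t: 15.68
eef_pos: [0.6487, -0.207, 0.1611]
tcp_rot: [[0.122, 0.992, 0.0], [0.992, -0.122, -0.0], [-0.0, 0.0, -1.0]]
force: [-2.6, 0.3, 5.4]
finger_gap: 0.315
finger_force: 35.0
```

>>> drive_tool --deltas '[10,0,0,-0.7,0,0,0,10,0,0,0,0,0,0,10,0,0,0,0,0,0]'

```text
t: 16.05
eef_pos: [0.6488, -0.2071, 0.1608]
tcp_rot: [[0.123, 0.992, 0.0], [0.992, -0.123, -0.0], [-0.0, 0.0, -1.0]]
force: [-3.9, -0.0, 7.1]
finger_gap: 0.312
finger_force: 35.0
```

>>> drive_tool --deltas '[10,0,0,-0.6,0,0,0,10,0,0,0,0,0,0,10,0,0,0,0,0,0]'

```text
t: 16.42
eef_pos: [0.6488, -0.2071, 0.1606]
tcp_rot: [[0.123, 0.992, 0.001], [0.992, -0.123, -0.0], [-0.0, 0.001, -1.0]]
force: [-4.4, 0.3, 9.4]
finger_gap: 0.315
finger_force: 35.0
```

>>> drive_tool --deltas '[10,-0.5,0,-1,0,0,0,10,0,0,0,0,0,0,10,0,0,0,0,0,0]'

```text
t: 16.8
eef_pos: [0.6488, -0.207, 0.1602]
tcp_rot: [[0.123, 0.992, 0.002], [0.992, -0.123, -0.001], [-0.0, 0.002, -1.0]]
force: [-3.7, 1.2, 12.2]
finger_gap: 0.316
finger_force: 35.0
```

>>> drive_tool --deltas '[10,0,0,-1,0,0,0,10,0,0,0,0,0,0,10,0,0,0,0,0,0]'

```text
t: 17.18
eef_pos: [0.6488, -0.207, 0.1598]
tcp_rot: [[0.123, 0.992, 0.002], [0.992, -0.123, -0.001], [-0.0, 0.002, -1.0]]
force: [-5.3, 0.3, 15.0]
finger_gap: 0.314
finger_force: 35.0
```

>>> drive_tool --deltas '[10,-0.5,0,-1,0,0,0,10,0,0,0,0,0,0,10,0,0,0,0,0,0]'

```text
t: 17.55
eef_pos: [0.6488, -0.2071, 0.1595]
tcp_rot: [[0.123, 0.992, 0.003], [0.992, -0.123, -0.001], [-0.001, 0.003, -1.0]]
force: [-4.8, 1.5, 17.7]
finger_gap: 0.312
finger_force: 35.0
```

>>> drive_tool --deltas '[10,0,0,-1,0,0,0,10,0,0,0,0,0,0,10,0,0,0,0,0,0]'

```text
t: 17.92
eef_pos: [0.6488, -0.2071, 0.1591]
tcp_rot: [[0.123, 0.992, 0.003], [0.992, -0.123, -0.001], [-0.001, 0.003, -1.0]]
force: [-6.4, 1.3, 21.0]
finger_gap: 0.313
finger_force: 35.0
```

>>> drive_tool --deltas '[10,0.5,0,2.3,0,0,0,10,0.5,0,2,0,0,0,10,0,0,2,0,0,0,10,0,0,0,0,0,0,10,0,0,0,0,0,0]' --grip_force 45

```text
t: 18.55
eef_pos: [0.6487, -0.2071, 0.1615]
tcp_rot: [[0.122, 0.992, 0.0], [0.992, -0.122, 0.0], [0.0, 0.0, -1.0]]
force: [-1.7, 0.3, 1.5]
finger_gap: 0.314
finger_force: 45.0
```

Run:
```python
from h import *
o,p,W=look(["plug_grip","port"]); q=ctrl.capture("scene")
a=cv2.resize(p["color"][130:350,180:380],(400,440)); b=cv2.resize(q["color"][140:220,150:230],(440,440))
cv2.imwrite("pics/k.png",np.hstack([a,b])[:,:800,::-1])
```

```text
t 18.55 tcp [ 0.6487 -0.2071  0.1615] F [-1.74  0.31  1.45] j [ 0.49  0.58 -0.4   1.57  0.25  1.04 -0.1 ]
[[0.122, 0.992, 0.0], [0.992, -0.122, 0.0], [0.0, 0.0, -1.0]]
[[0.001, 0.969, 0.247, 0.068], [1.0, -0.001, -0.0, 0.001], [-0.0, 0.247, -0.969, -0.162], [0.0, 0.0, 0.0, 1.0]]
plug_grip 0.58 [284. 275.] 4655 top z 0.1971 mean [ 0.6504 -0.2021  0.197 ] circ [ 649.9 -206.2] 14.0
port 0.57 [280. 229.] 1160 top z 0.1527 mean [ 0.651  -0.1932  0.1526] circ [ 650.4 -198.5] 17.6
```

View pics/k.png

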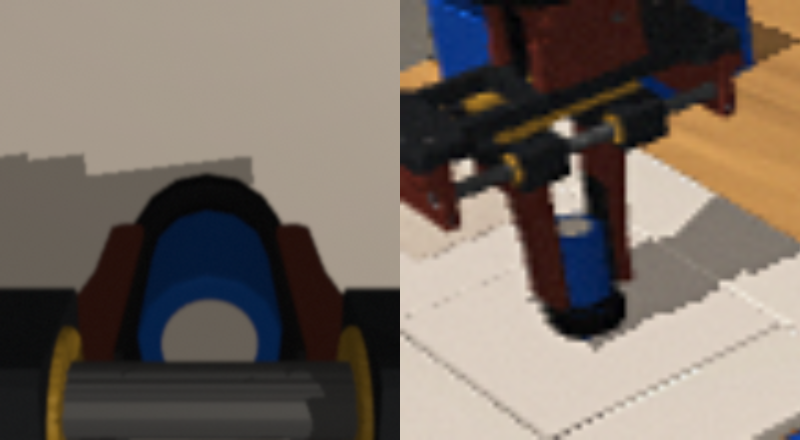

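The knob's underside sits on the ring: its top is at 197 mm against the ring at 153 mm, a 44 mm difference. Now the pull, taken up slowly through the free lift.

>>> drive_tool --deltas '[10,0,0,1,0,0,0,10,0,0,1,0,0,0,10,0,0,0,0,0,0]'

```text
t: 19.12
eef_pos: [0.6486, -0.207, 0.1635]
tcp_rot: [[0.122, 0.992, -0.0], [0.992, -0.122, 0.0], [0.0, -0.0, -1.0]]
force: [0.1, 0.1, -0.4]
finger_gap: 0.314
finger_force: 45.0
```

>>> drive_tool --deltas '[10,0,0,1,0,0,0,10,0,0,0,0,0,0,10,0,0,0,0,0,0]'

```text
t: 19.5
eef_pos: [0.6486, -0.207, 0.1647]
tcp_rot: [[0.122, 0.992, -0.0], [0.992, -0.122, 0.0], [0.0, -0.0, -1.0]]
force: [0.4, 0.0, -0.1]
finger_gap: 0.311
finger_force: 45.0
```

>>> drive_tool --deltas '[10,0,0,1,0,0,0,10,0,0,0,0,0,0,10,0,0,0,0,0,0]'

```text
t: 19.88
eef_pos: [0.6485, -0.207, 0.1654]
tcp_rot: [[0.122, 0.992, -0.0], [0.992, -0.122, 0.0], [0.0, -0.0, -1.0]]
force: [0.7, -1.1, -3.0]
finger_gap: 0.31
finger_force: 45.0
```

>>> drive_tool --deltas '[10,0,0,1,0,0,0,10,0,0,0,0,0,0,10,0,0,0,0,0,0]'

```text
t: 20.25
eef_pos: [0.6484, -0.207, 0.1661]
tcp_rot: [[0.122, 0.992, -0.001], [0.992, -0.122, 0.0], [0.0, -0.001, -1.0]]
force: [2.3, -0.4, -8.1]
finger_gap: 0.314
finger_force: 45.0
```

>>> drive_tool --deltas '[10,0,0,0.6,0,0,0,10,0,0,0,0,0,0,10,0,0,0,0,0,0]'

```text
t: 20.62
eef_pos: [0.6484, -0.207, 0.1668]
tcp_rot: [[0.122, 0.992, -0.001], [0.992, -0.122, 0.0], [0.0, -0.001, -1.0]]
force: [3.1, 0.2, -10.8]
finger_gap: 0.308
finger_force: 45.0
```

About 10 N of pull is on and the plug holds; keeping it for over a second.

>>> drive_tool --deltas '[10,0,0,0,0,0,0,10,0,0,0,0,0,0,10,0,0,0,0,0,0,10,0,0,0,0,0,0,10,0,0,0,0,0,0]'

```text
t: 21.25
eef_pos: [0.6484, -0.207, 0.1671]
tcp_rot: [[0.122, 0.992, -0.001], [0.992, -0.122, 0.0], [0.0, -0.001, -1.0]]
force: [3.7, -0.2, -14.4]
finger_gap: 0.313
finger_force: 45.0
```

>>> drive_tool --deltas '[10,0,0,0,0,0,0,10,0,0,0,0,0,0,10,0,0,0,0,0,0,10,0,0,0,0,0,0,10,0,0,0,0,0,0,10,0,0,0,0,0,0]'

```text
t: 22.0
eef_pos: [0.6485, -0.207, 0.1672]
tcp_rot: [[0.122, 0.992, -0.0], [0.992, -0.122, 0.0], [0.0, -0.0, -1.0]]
force: [2.9, -0.7, -14.2]
finger_gap: 0.315
finger_force: 45.0
```

The pull crept up to 14 N, still under the 20 N limit. Easing it to about 10 N and holding again.

>>> drive_tool --deltas '[10,0,0,-0.6,0,0,0,10,0,0,0,0,0,0,10,0,0,0,0,0,0,10,0,0,0,0,0,0]'

```text
t: 22.5
eef_pos: [0.6486, -0.207, 0.1668]
tcp_rot: [[0.122, 0.992, -0.0], [0.992, -0.122, -0.0], [-0.0, -0.0, -1.0]]
force: [0.7, 0.7, -12.5]
finger_gap: 0.313
finger_force: 45.0
```

>>> drive_tool --deltas '[10,0,0,-0.3,0,0,0,10,0,0,0,0,0,0,10,0,0,0,0,0,0,10,0,0,0,0,0,0]'

```text
t: 23.0
eef_pos: [0.6486, -0.2071, 0.1664]
tcp_rot: [[0.122, 0.992, -0.0], [0.992, -0.122, -0.0], [-0.0, -0.0, -1.0]]
force: [0.3, 0.6, -10.0]
finger_gap: 0.311
finger_force: 45.0
```

>>> drive_tool --deltas '[10,0,0,0,0,0,0,10,0,0,0,0,0,0,10,0,0,0,0,0,0,10,0,0,0,0,0,0,10,0,0,0,0,0,0,10,0,0,0,0,0,0]'

```text
t: 23.75
eef_pos: [0.6486, -0.207, 0.1664]
tcp_rot: [[0.122, 0.992, 0.0], [0.992, -0.122, -0.0], [-0.0, 0.0, -1.0]]
force: [-0.5, -0.4, -10.0]
finger_gap: 0.311
finger_force: 45.0
```

>>> drive_tool --deltas '[10,0,0,0,0,0,0,10,0,0,0,0,0,0,10,0,0,0,0,0,0,10,0,0,0,0,0,0,10,0,0,0,0,0,0,10,0,0,0,0,0,0]'

```text
t: 24.5
eef_pos: [0.6487, -0.207, 0.1664]
tcp_rot: [[0.122, 0.992, 0.0], [0.992, -0.122, -0.0], [-0.0, 0.0, -1.0]]
force: [-1.7, -0.5, -9.5]
finger_gap: 0.309
finger_force: 45.0
```

It held 10 N for 1.5 s. Setting it back down onto the ring.

>>> drive_tool --deltas '[10,0,0,-1.5,0,0,0,10,0,0,-1.5,0,0,0,10,0,0,-1,0,0,0,10,0,0,-1,0,0,0,10,0,0,0,0,0,0,10,0,0,0,0,0,0]'

```text
t: 25.25
eef_pos: [0.6491, -0.2074, 0.1617]
tcp_rot: [[0.123, 0.992, 0.001], [0.992, -0.123, -0.0], [-0.0, 0.001, -1.0]]
force: [-1.2, -1.8, 1.6]
finger_gap: 0.311
finger_force: 45.0
```

>>> drive_tool --deltas '[10,0,0,-0.8,0,0,0,10,0,0,0,0,0,0,10,0,0,0,0,0,0]'

```text
t: 25.62
eef_pos: [0.6491, -0.2074, 0.1611]
tcp_rot: [[0.123, 0.992, 0.001], [0.992, -0.123, -0.001], [-0.0, 0.001, -1.0]]
force: [-1.7, -3.0, 5.0]
finger_gap: 0.31
finger_force: 45.0
```

>>> drive_tool --deltas '[60,0,0,0.3,0,0,0,60,0,0,0,0,0,0,60,0,0,0,0,0,0,60,0,0,0,0,0,0,60,0,0,0,0,0,0,60,0,0,10,0,0,0,60,0,0,30,0,0,0,60,0,0,40,0,0,0,60,0,0,40,0,0,0,60,-20,0,40,0,0,0,60,-20,0,20,0,0,0,60,0,0,0,0,0,0,60,0,0,0,0,0,0]'

```text
t: 27.25
eef_pos: [0.6087, -0.2069, 0.3402]
tcp_rot: [[0.122, 0.992, -0.001], [0.992, -0.122, 0.0], [0.0, -0.001, -1.0]]
force: [0.3, 0.5, 0.7]
finger_gap: 0.682
finger_force: 0.0
```

Run:
```python
from h import *
o,p,W=look(["plug_grip","port"]); q=ctrl.capture("scene")
b=cv2.resize(q["color"][140:340,150:410],(780,600)); cv2.imwrite("pics/l.png",b[...,::-1])
```

```text
t 27.25 tcp [ 0.6087 -0.2069  0.3402] F [0.26 0.49 0.71] j [ 0.54  0.38 -0.43  1.46  0.16  1.34 -0.02]
[[0.122, 0.992, -0.001], [0.992, -0.122, 0.0], [0.0, -0.001, -1.0]]
[[0.001, 0.969, 0.247, 0.068], [1.0, -0.001, -0.0, 0.001], [-0.0, 0.247, -0.969, -0.162], [0.0, 0.0, 0.0, 1.0]]
plug_grip 0.68 [330. 189.] 997 top z 0.1974 mean [ 0.6495 -0.2061  0.1974] circ [ 649.9 -206.5] 13.6
port 0.56 [316. 175.] 455 top z 0.1531 mean [ 0.6448 -0.1992  0.153 ] circ [ 649.1 -206.4] 19.6
```

View pics/l.png

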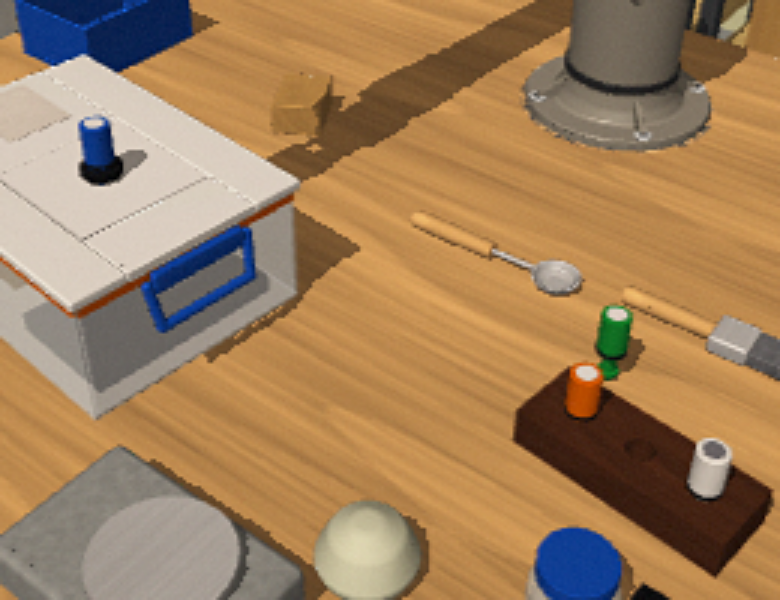

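The blue plug stands home in the ring: its top is 44 mm above the ring, upright at crop pixel (98,145). The spares and the other things are undisturbed. Handing in.

```bash
python3 -c "
from station import ctrl
print(ctrl.close_job())"
```

```text
the job is handed in; nothing more can be done
None
```

The blue plug is home in the port, and it held a straight pull of about 10 N for 1.5 s after a brief rise to about 14 N; I then reseated and released it, with the spares and other things left in place, and handed the job in at about 27 s.

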